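# Shut the ice bucket and hold up a chilling stone in the bamboo tongs

### The arm

A 6-joint arm with a two-finger parallel gripper is mounted at the origin on the work surface. World frame = base frame: x ahead of the robot, y to its left, z up, the work surface at z = 0. Lengths are in m, angles in degrees, forces in N, time in s.
With the tool pointing down it reaches from about 0.375 to 0.9 m from the base axis. Payload 3.1 kg.
Tool frame: the origin (TCP) lies at the very end of the fingers, on their centre line; the grasp point (between the pads) lies 19 mm behind it; z points along the fingers, y is the line along which they close (so a half turn about z gives the same grasp; the last joint's range is limited). The gripper opens to 87 mm and grips with 3 to 60 N. Pads are 19 mm wide; open, the fingers measure 117 mm over their backs; the gripper's body (75 mm by 190 mm) begins 51 mm behind the grasp point.
Start: joints at [63.57, 30.224, 82.088, -0, 67.689, -10.227], TCP at [0.174, 0.6, 0.223] pointing down, gripper open.
Joint ranges: [-176.69, 176.69], [-43.24, 126.21], [12.49, 139.97], [-82, 262], [0, 151.66], [-163.58, 163.58]. Speed limits (degrees/s): [159.86, 159.86, 180, 180, 180, 180].

### API

Orientations are given as a 3x3 rotation matrix whose columns are the frame's x, y, z axes.
In Python, from rig import bot gives the robot as it stands.
- The arm moves only by the tool move_arm, never from a script. Its argument "increments" is a list of rows, each an object with "xyz": the shift along the tool's x, y, z in mm, a list of three; "roll": the turn about the tool's z in rad; "grip": the opening in per cent of the stroke, from 0 (shut) to 100 (fully open). A call has 1 to 5 rows; each row shifts and turns the commanded pose from where the row before left it, along the tool's axes as they then stand; what a row does not reach is not made up. A row lasts 1/12 s, in which the tool goes at most 41.7 mm and 7.16 degrees, less where a joint would pass 70% of its speed; a pose out of reach is approached as far as the arm can. A call is refused whole if a number of a shift passes 41.7 or a number of a turn 0.125, either way. A call with a gripper value outside its range is refused whole. The fingers move at their own pace and stop on an object; the grip force is fixed at half the most. Time passes only in rows, so rows that do not move let the fingers close. It gives the time, the measured TCP pose, the force, the opening and the grip force at its end, in the units of the state.
- bot.read_state(): the state, without advancing time (a new reading comes with each control period).
- bot.capture(name): name is "scene" or "side" or "wrist"; returns (picture, depth): 400x640x3 uint8, red, green, blue; 400x640 float32, m along the optical axis (not along the pixel's ray), 0 where there is no reading.
- bot.camera_model(name): a dict with "intrinsics" (3x3 intrinsics, pixels), "rvec" (rotation vector, rad) and "tvec" (3), from world to camera coordinates, as OpenCV has them; the wrist camera has in their place "tool_from_camera" (4x4, takes a point from camera to tool coordinates, whose origin is the TCP and whose axes are the flange's). Camera axes: x right, y down, z forward; pixel columns grow to the right and rows downward; lengths in m; the calibration is good to about 2 mm. The wrist camera is an equidistant fisheye: a pixel r from the principal point sees the ray r / f radians off the axis. A picture is of the moment at which its call begins: read the wrist's pose just before it. camera_model takes no time and is no camera call.
- bot.hand_in(): hands the job in; it is judged then, once.
Trained networks look in the newest picture that a camera, given by its name, has taken for a name from the list of things; names that differ only in an ending like _2 or _b are one class to them, and where a whole thing is asked for, a point or a joint stands for the part that bears it (a point fixed in the world has none). Each returns a list of dicts, best first, with "conf" (0 to 1); they miss things now and then, are a little off and sometimes report something else, mostly with a low value. They report only what shows in the picture. A call takes as long as a camera call. They do not tell look-alikes from the thing itself.
- bot.spot_in(label, camera): "at" ([x, y, z] in m, in the coordinates of the camera as it stood for that picture, good to about 4 mm: the middle of the surface that is visible of it).
- bot.trace(label, camera): "mask" (400x640 bool, what is visible of it).
The state is a dict: "time_s": time; "joint_positions": joint angles; "qvel": joint speeds; "tau": joint torques, N m; "position": TCP position; "tcp_rot": TCP orientation; "force": force on the tool from outside, world axes, zero at the start; "moment": the same for the moment, N m; "opening": opening from 0.0 (shut) to 1.0 (fully open); "grasp_force": force on a finger pad.
Only numpy, scipy, OpenCV 4.12 (cv2) and the standard library are available. Lean on these libraries where they do the work, as an engineer would, in place of code of your own. Each camera call takes 0.05 s, during which the arm holds its last target. There are 200 camera calls.

### The job

Press the ice bucket's lid fully shut, past its catch, so that the rest stays cold; then take the bamboo tongs, close them on the small grey drum-shaped chilling stone that stands on one of the two coasters, and lift it clear, at least 10 cm above the trolley top, without ever touching the stone with the gripper itself. Finish while still holding it up in the tongs, still and steady, ready for a glass: put nothing down. Leave the tumblers, shaker, jigger and cork standing where they are.

Things in the scene. Friction and masses are not known exactly. Their poses are not given: they have to be found in the camera images.
- bucket_lid (a joint): hinge of the ice bucket's lid, rad: 0 = fully shut and caught, grows as the lid opens upward; starts between 0.30 and 0.55. The stiff hinge stays where it is left. Closing, the lid meets a spring catch at about 0.09; pushing past it takes about 8 N straight down on the pad, keep pressing until it stops dead at 0, where the catch holds it
- lid_pad (a point): centre of the thumb pad, flush in the top face of the round steel lid, near its front edge, 112 mm from the hinge; press here from above with closed fingers. x, y, z axes turn with the lid (z = out of the lid's top face; with the lid shut x points from the pad to the hinge and z is up). Shut, it lies 143 mm above the trolley top
- lid_hinge (a point): point on the lid's level hinge axis, at the far rim of the bucket, 135 mm above the trolley top, 8 mm lower than the lid's top face when shut. The bucket is stainless, fixed, 136 mm across the rim and 135 mm high, the lid 138 mm across and 8 mm thick
- tongs_grip (a point): grip point of the bamboo tongs (54 g), half-way up (12 mm above the trolley top as they lie), mid-way between the slats. x = along the tongs to the jaws, z = up. They lie on edge, ready to use: two upright slats side by side, 24 mm high, 5 mm thick, joined at the rear. Sprung open: 49 mm wide over the slats here, inside gap at the tips 61 mm
- tongs: the tongs; origin 12 mm below tongs_grip, same axes. The slats pivot 85 mm behind it, end 104 mm ahead of it; the rear block ends 110 mm behind. Squeezing the slats at the grip point closes both jaws alike (7 N, rising to 10 N); let go, they spring open. With the stone between the jaws 85 mm ahead of the grip point, they are 35 mm wide over the slats there and nearly parallel
- stone_center (a point): centre of the chilling stone: dark grey soapstone drum, upright, 30 mm across, 30 mm high, about 58 g, standing within 12 mm of the middle of a coaster, so its centre is 23 mm above the trolley top
- stone: the chilling stone; origin at the middle of its underside, z = its axis
- coaster_a: the coaster under the stone, a fixed pale stone disc 84 mm across, 8 mm high; origin at its underside
- coaster_b: the other coaster, same size, with the bottle cork on it
- cork: cork stopper on the other coaster, 42 mm high, 32 mm across its wider top; origin at its underside
- tumbler_1: frosted tumbler, 80 mm across, 88 mm high; origin at its underside
- tumbler_2: frosted tumbler, the same
- tumbler_3: frosted tumbler, the same
- shaker: steel cocktail shaker with cap, 86 mm across, 200 mm high; origin at its underside
- jigger: steel double jigger, 44 mm across, 80 mm high; origin at its underside
- jaw_left: the tongs' slat on the +y side: origin at its pivot (85 mm behind the grip point, 10 mm to the side, lower edge), x = along the slat to its tip, z = up
- jaw_right: the slat on the -y side, likewise
Not all that is in view belongs to the job. Leave any blue or red look-alike of the shaker alone. What is shaped like the part that bears bucket_lid but purple is not meant.

How it is judged (in metres and radians):
On the way, in this order (a step that is already met when the one before it is completed fails the run):
1. the bucket's lid is pressed shut past its catch (value of joint bucket_lid below 0.03 rad), for 0.2 s.
2. the gripper holds the tongs, closed on the stone from both sides (value of joint bucket_lid below 0.03 rad and contact force between each of jaw_left, jaw_right and stone above 0.5 N and contact force between the fingers and tongs above 1 N and contact force between each of the arm, the fingers and stone below 0.3 N), for 0.2 s.
At the end, for the whole second after the job is handed in: Last second: lid under 0.03 rad; fingers on tongs over 1 N; each jaw on the stone over 0.5 N; robot on the stone under 0.3 N; stone underside over 80 mm up, slower than 0.03 m/s; tumblers, shaker, jigger, cork upright (0.2 rad), moved under 30 mm (all of step 2 and height (world z) of stone above 0.08 m and linear speed of stone below 0.03 m/s and distance of each of tumbler_1, tumbler_2, tumbler_3, shaker, jigger, cork from where it was at the start of the episode below 0.03 m and angle between each of tumbler_1, tumbler_2, tumbler_3, shaker, jigger, cork's own z axis and vertical below 0.2 rad); the arm keeps its last pose, push and grip.
It fails at once if the gripper or arm touches the stone itself (contact force between any of the fingers, the arm and stone above 0.5 N).
It fails at once if a tumbler, the shaker, the jigger or the cork is knocked over or pushed away (distance of any of tumbler_1, tumbler_2, tumbler_3, shaker, jigger, cork from where it was at the start of the episode above 0.04 m or angle between any of tumbler_1, tumbler_2, tumbler_3, shaker, jigger, cork's own z axis and vertical above 0.4 rad).
It also fails if it takes over 54 s, if anything falls off the work surface, if the arm or the gripper's body presses on something with over 40 N, if the wrist force passes 120 N, or if a joint passes its speed limit or range.

## Working session

There is one attempt and no reset: what is moved stays moved. The work goes in short steps, Python scripts to look and compute and a tool call to move; the robot and the scene stay as the last step left them, time stands still between calls to the robot, and variables do not carry over. Pictures are saved under pics/ and viewed, at most 10 in all, crops included, and the job is handed in when it is done.

Besides the shell and the picture viewer there is one more tool, called after "Call:" as name(argument=value, ...) on one line, values as JSON. move_arm: Moves the arm, as the interface text tells. Its arguments: {"type":"object","properties":{"increments":{"type":"array"}},"required":["increments"]}

```bash
mkdir -p pics; ls
cat > h.py <<'E'
import numpy as np, cv2
from rig import bot
def save(n,im): cv2.imwrite('pics/'+n,np.ascontiguousarray(im[:,:,::-1]))
def cw(name,p,st=None):
    m=bot.camera_model(name); p=np.atleast_2d(p)
    if 'rvec' in m:
        R=cv2.Rodrigues(np.array(m['rvec'],float))[0]; return (p-np.array(m['tvec']).ravel())@R
    T=np.array(m['tool_from_camera']); st=st or bot.read_state()
    return (p@T[:3,:3].T+T[:3,3])@np.array(st['tcp_rot']).T+np.array(st['position'])
def pix(name,P,st=None):
    m=bot.camera_model(name); K=np.array(m['intrinsics']); P=np.atleast_2d(P)
    if 'rvec' in m:
        R=cv2.Rodrigues(np.array(m['rvec'],float))[0]; c=P@R.T+np.array(m['tvec']).ravel()
        q=c@K.T; return q[:,:2]/q[:,2:]
    T=np.array(m['tool_from_camera']); st=st or bot.read_state()
    c=((P-np.array(st['position']))@np.array(st['tcp_rot'])-T[:3,3])@T[:3,:3]
    r=np.hypot(c[:,0],c[:,1]); th=np.arctan2(r,c[:,2]); return np.c_[K[0,2]+K[0,0]*th*c[:,0]/r,K[1,2]+K[1,1]*th*c[:,1]/r]
def cloud(name,depth,st=None):
    m=bot.camera_model(name); K=np.array(m['intrinsics']); v,u=np.mgrid[:400,:640]
    x=(u-K[0,2])/K[0,0]; y=(v-K[1,2])/K[1,1]
    if 'rvec' not in m:
        r=np.hypot(x,y)+1e-9; s=np.tan(np.minimum(r,1.5))/r; x=x*s; y=y*s
    return cw(name,np.dstack([x*depth,y*depth,depth]).reshape(-1,3),st).reshape(400,640,3)
E
python3 - <<'E'
from h import *
st=bot.read_state(); print(st['tcp_rot'],st['position'],st['time_s'])
ims={}
for c in('scene','side'):
    im,d=bot.capture(c); save(c+'0.png',im); np.savez(c+'0.npz',im=im,d=d)
    for l in ['bucket_lid','lid_pad','lid_hinge','tongs_grip','tongs','stone','coaster_a','cork','tumbler_1','shaker','jigger','jaw_left']:
        for r in bot.spot_in(l,c)[:4]:
            w=cw(c,r['at'])[0]; print(c,l,round(r['conf'],2),w.round(3),pix(c,w)[0].round())
E
```

```text
pics
[[-9.60296334e-01  2.78980366e-01 -9.51884902e-04]
 [ 2.78981732e-01  9.60294497e-01 -1.91608836e-03]
 [ 3.79538802e-04 -2.10557112e-03 -9.99997711e-01]] [0.17403297 0.59952648 0.22157178] 0.0
scene bucket_lid 0.83 [0.577 0.341 0.168] [470. 194.]
scene bucket_lid 0.77 [0.355 0.245 0.144] [423. 160.]
scene lid_pad 0.58 [0.578 0.341 0.164] [469. 196.]
scene lid_hinge 0.81 [0.354 0.243 0.148] [423. 158.]
scene lid_hinge 0.8 [0.578 0.341 0.165] [470. 196.]
scene lid_hinge 0.72 [ 0.584 -0.002  0.005] [326. 241.]
scene tongs_grip 0.63 [ 0.444 -0.242  0.019] [252. 203.]
scene tongs 0.65 [ 0.444 -0.24   0.021] [252. 202.]
scene stone 0.46 [ 0.578 -0.007  0.034] [324. 230.]
scene coaster_a 0.92 [ 0.585 -0.001  0.007] [326. 241.]
scene coaster_a 0.57 [0.615 0.09  0.009] [360. 250.]
scene coaster_a 0.45 [0.752 0.298 0.064] [451. 275.]
scene cork 0.77 [0.633 0.098 0.043] [363. 243.]
scene tumbler_1 0.82 [0.755 0.294 0.059] [449. 277.]
scene tumbler_1 0.57 [0.785 0.131 0.059] [374. 280.]
scene tumbler_1 0.55 [ 0.778 -0.058  0.063] [289. 269.]
scene shaker 0.87 [ 0.733 -0.408  0.116] [147. 22
[... 861 characters left out ...]
  -0.148  0.054] [285. 184.]
side coaster_a 0.58 [0.575 0.008 0.007] [313. 229.]
side coaster_a 0.5 [0.639 0.093 0.003] [285. 250.]
side cork 0.49 [0.623 0.108 0.042] [290. 241.]
side tumbler_1 0.68 [0.761 0.149 0.059] [229. 244.]
side tumbler_1 0.58 [0.732 0.311 0.063] [221. 295.]
side tumbler_1 0.55 [ 0.753 -0.034  0.056] [250. 203.]
side shaker 0.83 [ 0.795 -0.153  0.126] [242. 160.]
side shaker 0.68 [ 0.71  -0.249  0.116] [277. 151.]
side shaker 0.68 [ 0.475 -0.264  0.015] [349. 180.]
side shaker 0.6 [ 0.694 -0.402  0.141] [288. 126.]
side jigger 0.6 [ 0.67  -0.147  0.051] [285. 185.]
side jaw_left 0.91 [ 0.454 -0.221  0.011] [356. 188.]
side jaw_left 0.66 [0.562 0.003 0.026] [318. 223.]
```

```bash
ls pics
```

```text
scene0.png
side0.png
```

View pics/scene0.png

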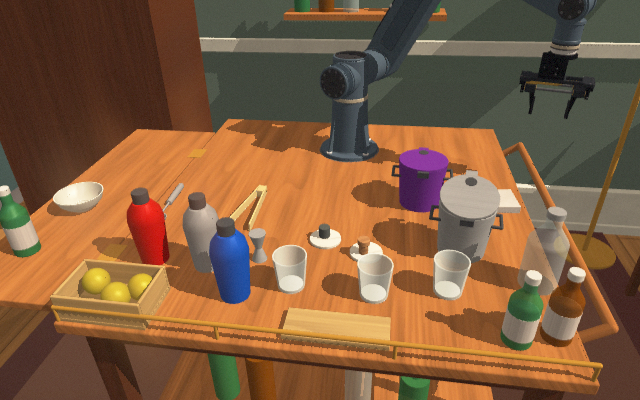

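View pics/side0.png

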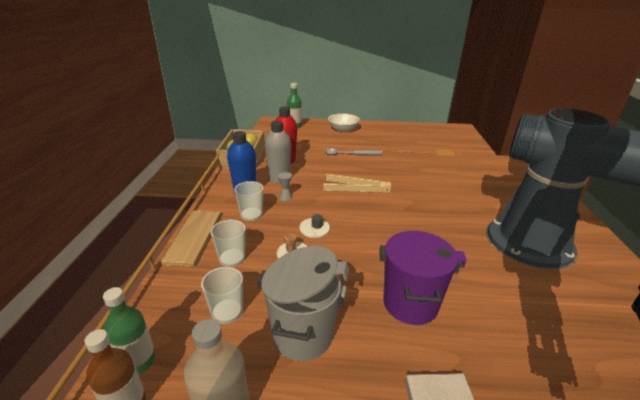

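Run:
```python
from h import *
S=np.load('scene0.npz');D=np.load('side0.npz')
def crop(z,r,k): 
    a=z['im'][r[0]:r[1],r[2]:r[3]]; return cv2.resize(a,(400,300),interpolation=cv2.INTER_CUBIC)
save('crops.png',np.vstack([np.hstack([crop(S,(160,265,420,560),3),crop(D,(230,335,240,380),3)]),np.hstack([crop(S,(175,265,220,340),3),crop(D,(165,255,280,400),3)])]))
for n,z,bx in(('scene',S,(150,240,425,510)),('side',D,(240,320,255,350))):
    P=cloud(n,z['d']); p=P[bx[0]:bx[1],bx[2]:bx[3]].reshape(-1,3); c=z['im'][bx[0]:bx[1],bx[2]:bx[3]].reshape(-1,3).astype(int)
    ok=(z['d'][bx[0]:bx[1],bx[2]:bx[3]].ravel()>0)&(p[:,2]>.138)&(np.ptp(c,axis=1)<40); q=p[ok]
    m=np.ones(len(q),bool)
    for i in range(8):
        A=np.c_[q[m][:,:2],np.ones(m.sum())]; a=np.linalg.lstsq(A,q[m][:,2],rcond=None)[0]
        e=q[:,2]-np.c_[q[:,:2],np.ones(len(q))]@a; m=abs(e)<max(.003,.015/(i+1))
    g=q[m]; print(n,len(g),'slope',a.round(3),np.hypot(a[0],a[1]),'dir',np.degrees(np.arctan2(a[1],a[0])),'mean',g.mean(0).round(4),'min',g.min(0).round(3),'max',g.max(0).round(3))
    cc,rr=cv2.minEnclosingCircle(g[:,:2].astype(np.float32)); print(cc,rr)
# tongs
for n,z,bx in(('scene',S,(175,230,225,280)),('side',D,(165,200,310,405))):
    P=cloud(n,z['d'])[bx[0]:bx[1],bx[2]:bx[3]].reshape(-1,3)
    q=P[(P[:,2]>.017)&(P[:,2]<.032)&(abs(P[:,0]-.46)<.13)&(abs(P[:,1]+.23)<.13)]
    print(n,len(q)); np.save('tong_'+n,q)
    r=cv2.minAreaRect(q[:,:2].astype(np.float32)); print(r, cv2.boxPoints(r).round(3).tolist())
```

```text
scene 1959 slope [-0.345  0.046  0.349] 0.34805308323105866 dir 172.42073598051584 mean [0.5794 0.3412 0.1643] min [0.497 0.273 0.138] max [0.651 0.408 0.191]
(0.5740920305252075, 0.3411296010017395) 0.0772002637386322
side 3134 slope [-0.342  0.049  0.345] 0.34531721378131053 dir 171.88446448205758 mean [0.5726 0.3484 0.166 ] min [0.495 0.273 0.138] max [0.648 0.41  0.191]
(0.5717352628707886, 0.3429458737373352) 0.0767781138420105
scene 274
((0.4538271427154541, -0.2508332431316376), (0.21774494647979736, 0.0655040293931961), 1.6445804834365845) [[0.3440000116825104, -0.22100000083446503], [0.34599998593330383, -0.28700000047683716], [0.5640000104904175, -0.2800000011920929], [0.5619999766349792, -0.2150000035762787]]
side 278
((0.45121073722839355, -0.2431844174861908), (0.07711818069219589, 0.2114952951669693), 84.50904083251953) [[0.34200000762939453, -0.2709999978542328], [0.5529999732971191, -0.2919999957084656], [0.5600000023841858, -0.2150000035762787], [0.3499999940395355, -0.19499999284744263]]
```

View pics/crops.png

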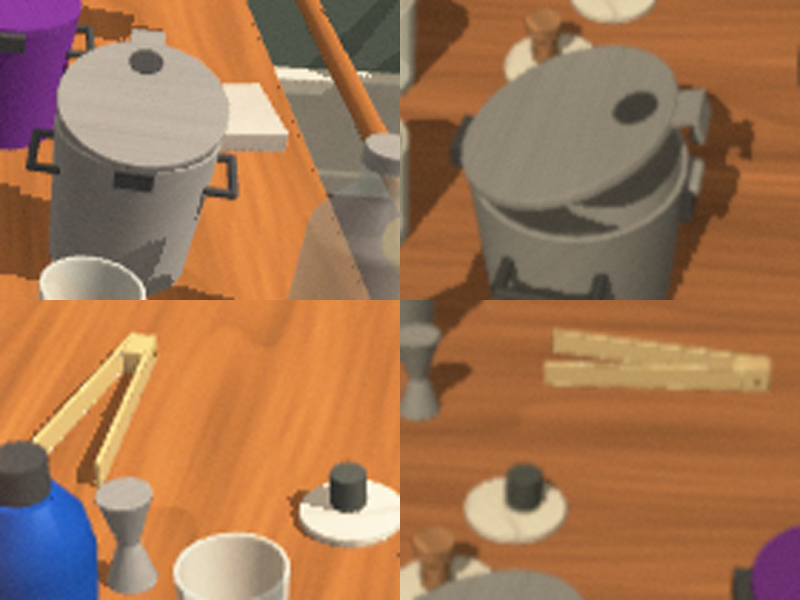

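Scene: the steel bucket is at scene (470,196), side (302,275), with the dark pad on the robot side at scene (471,182). Look-alikes:
- **Lid:** the purple bucket at scene (423,170) is the decoy.
- **Stone:** the dark drum on a coaster at scene (325,231). The cork at (363,243) stands on the other coaster.
- **Tongs:** at scene (252,203), rear block at (262,188), jaws pointing to +x. The knife at (174,195) is unrelated.

The close crop confirms these choices.

Run:
```python
from h import *
for n,bx,tb in(('scene',(174,190,462,481),(222,240,310,342)),('side',(258,277,310,335),(212,232,305,330))):
    z=np.load(n+'0.npz'); P=cloud(n,z['d'])
    im=z['im'].astype(int).sum(2)
    for nm,b,lo,hi in(('pad',bx,.15,.21),('stone',tb,.012,.045)):
        s=np.s_[b[0]:b[1],b[2]:b[3]]; p=P[s].reshape(-1,3); g=im[s].ravel()
        k=(g<240)&(p[:,2]>lo)&(p[:,2]<hi); q=p[k]; print(n,nm,k.sum(),q.mean(0).round(4),np.median(q,0).round(4),q.min(0).round(3),q.max(0).round(3))
        if nm=='stone': t=q[q[:,2]>.0345]; print(' top',len(t),t.mean(0).round(4),((t.min(0)+t.max(0))/2).round(4),cv2.minEnclosingCircle(t[:,:2].astype(np.float32)) if len(t) else '')
    q=np.load('tong_'+n+'.npy'); 
    for a in np.arange(.34,.57,.02):
        s=q[(q[:,0]>=a)&(q[:,0]<a+.02)]; 
        if len(s): print('  x%.2f'%a,len(s),np.sort(s[:,1]).round(3)[::max(1,len(s)//8)])
# wrist cam offset
print(np.array(bot.camera_model('wrist')['tool_from_camera']).round(3))
```

```text
scene pad 5 [0.5419 0.3444 0.1773] [0.5435 0.3452 0.1764] [0.535 0.336 0.175] [0.549 0.349 0.181]
scene stone 60 [ 0.5782 -0.0123  0.026 ] [ 0.5786 -0.0129  0.0257] [ 0.57  -0.022  0.013] [ 0.583 -0.002  0.039]
 top 9 [ 0.5782 -0.0138  0.0364] [ 0.577  -0.0133  0.0369] ((0.5761679410934448, -0.01327542681246996), 0.009447655640542507)
  x0.34 25 [-0.249 -0.245 -0.24  -0.235 -0.233 -0.231 -0.227 -0.222 -0.222]
  x0.36 49 [-0.253 -0.248 -0.244 -0.24  -0.237 -0.232 -0.228 -0.223 -0.221]
  x0.38 23 [-0.257 -0.254 -0.253 -0.252 -0.252 -0.251 -0.249 -0.226 -0.223 -0.222
 -0.221 -0.22 ]
  x0.40 22 [-0.258 -0.258 -0.256 -0.255 -0.255 -0.253 -0.252 -0.225 -0.223 -0.221
 -0.22 ]
  x0.42 21 [-0.263 -0.261 -0.261 -0.26  -0.259 -0.257 -0.224 -0.221 -0.22  -0.22
 -0.219]
  x0.44 23 [-0.268 -0.267 -0.264 -0.263 -0.263 -0.262 -0.261 -0.224 -0.22  -0.22
 -0.219 -0.219]
  x0.46 26 [-0.273 -0.27  -0.268 -0.268 -0.266 -0.264 -0.221 -0.22  -0.218]
  x0.48 28 [-0.276 -0.273 -0.273 -0.27  -0.269 -0.222 -0.22  -0.219 -0.218 -0.217]
  x0.50 20 [-0.278 -0.276 -0.276 -0.275 -0.274 -0.274 -0.273 -0.221 -0.219 -
[... 824 characters left out ...]
-0.254 -0.225 -0.223 -0.223 -0.222 -0.219]
  x0.42 25 [-0.263 -0.261 -0.259 -0.256 -0.254 -0.222 -0.221 -0.219 -0.217]
  x0.44 24 [-0.27  -0.265 -0.262 -0.261 -0.26  -0.222 -0.219 -0.218]
  x0.46 18 [-0.274 -0.269 -0.267 -0.266 -0.264 -0.223 -0.221 -0.219 -0.216]
  x0.48 27 [-0.275 -0.271 -0.269 -0.268 -0.224 -0.221 -0.22  -0.219 -0.217]
  x0.50 24 [-0.278 -0.276 -0.274 -0.273 -0.224 -0.22  -0.22  -0.219]
  x0.52 24 [-0.285 -0.283 -0.279 -0.277 -0.22  -0.218 -0.216 -0.215]
  x0.54 23 [-0.291 -0.284 -0.282 -0.28  -0.278 -0.219 -0.217 -0.217 -0.216 -0.215
 -0.215 -0.214]
[[ 0.001 -0.966 -0.257  0.07 ]
 [ 1.     0.001  0.    -0.   ]
 [-0.    -0.257  0.967 -0.163]
 [ 0.     0.     0.     1.   ]]
```

Call:
move_arm(increments=[{"xyz": [-34.3, -12, 0], "roll": 0, "grip": 0}, {"xyz": [-34.3, -12, 0], "roll": 0, "grip": 0}, {"xyz": [-34.3, -12, 0], "roll": 0, "grip": 0}, {"xyz": [-34.3, -12, 0], "roll": 0, "grip": 0}, {"xyz": [-34.3, -12, 0], "roll": 0, "grip": 0}])

```text
time_s: 1.72
position: [0.3234, 0.4937, 0.2227]
tcp_rot: [[-0.96, 0.278, 0.0], [0.278, 0.96, 0.0], [-0.0, 0.0, -1.0]]
force: [0.0, 0.6, 0.4]
opening: 0.706
grasp_force: 0.0
```

Call:
move_arm(increments=[{"xyz": [-34.3, -12, 0], "roll": 0, "grip": 0}, {"xyz": [-34.3, -12, 0], "roll": 0, "grip": 0}, {"xyz": [-34.3, -12, 0], "roll": 0, "grip": 0}, {"xyz": [-34.3, -12, 0], "roll": 0, "grip": 0}, {"xyz": [-34.3, -12, 0], "roll": 0, "grip": 0}])

```text
time_s: 2.13
position: [0.4716, 0.388, 0.2227]
tcp_rot: [[-0.96, 0.279, 0.0], [0.279, 0.96, 0.0], [-0.0, 0.0, -1.0]]
force: [0.2, 0.5, 0.2]
opening: 0.328
grasp_force: 0.0
```

Call:
move_arm(increments=[{"xyz": [-34.3, -12, 0], "roll": 0, "grip": 0}, {"xyz": [-34.3, -12, 0], "roll": 0, "grip": 0}, {"xyz": [0, 0, 0], "roll": 0, "grip": 0}, {"xyz": [0, 0, 0], "roll": 0, "grip": 0}])

```text
time_s: 2.47
position: [0.5312, 0.3455, 0.2223]
tcp_rot: [[-0.959, 0.283, 0.0], [0.283, 0.959, 0.0], [-0.0, 0.0, -1.0]]
force: [-0.9, 0.0, -1.2]
opening: 0.041
grasp_force: 0.0
```

Call:
move_arm(increments=[{"xyz": [0, 0, 18], "roll": 0, "grip": 0}, {"xyz": [0, 0, 14], "roll": 0, "grip": 0}, {"xyz": [0, 0, 8], "roll": 0, "grip": 0}, {"xyz": [0, 0, 6], "roll": 0, "grip": 0}, {"xyz": [0, 0, 6], "roll": 0, "grip": 0}])

```text
time_s: 2.88
position: [0.5286, 0.3478, 0.1703]
tcp_rot: [[-0.961, 0.278, -0.0], [0.278, 0.961, 0.0], [0.0, 0.0, -1.0]]
force: [0.3, 0.5, 0.8]
opening: 0.007
grasp_force: 0.3
```

Call:
move_arm(increments=[{"xyz": [0, 0, 6], "roll": 0, "grip": 0}, {"xyz": [0, 0, 6], "roll": 0, "grip": 0}, {"xyz": [0, 0, 5], "roll": 0, "grip": 0}])

```text
time_s: 3.13
position: [0.5294, 0.3473, 0.1533]
tcp_rot: [[-0.96, 0.279, 0.0], [0.279, 0.96, 0.0], [-0.0, 0.0, -1.0]]
force: [0.0, 1.1, 0.4]
opening: 0.002
grasp_force: 0.8
```

Call:
move_arm(increments=[{"xyz": [0, 0, 3], "roll": 0, "grip": 0}, {"xyz": [0, 0, 3], "roll": 0, "grip": 0}, {"xyz": [0, 0, 3], "roll": 0, "grip": 0}])

```text
time_s: 3.38
position: [0.5291, 0.3473, 0.1451]
tcp_rot: [[-0.96, 0.279, -0.0], [0.279, 0.96, 0.001], [0.0, 0.0, -1.0]]
force: [0.4, 0.5, 0.2]
opening: 0.008
grasp_force: 0.1
```

Call:
move_arm(increments=[{"xyz": [0, 0, 2], "roll": 0, "grip": 0}, {"xyz": [0, 0, 2], "roll": 0, "grip": 0}, {"xyz": [0, 0, 2], "roll": 0, "grip": 0}])

```text
time_s: 3.63
position: [0.5295, 0.3473, 0.1425]
tcp_rot: [[-0.96, 0.279, 0.001], [0.279, 0.96, 0.0], [-0.001, 0.001, -1.0]]
force: [-9.8, -2.6, 31.0]
opening: 0.007
grasp_force: 15.8
```

```bash
cat > lid.py <<'E'
from h import *
import sys
st=bot.read_state(); print(np.round(st['position'],4),np.round(st['force'],1))
im,d=bot.capture('side'); save(sys.argv[1],im[200:360,220:420].repeat(3,0).repeat(3,1))
q=cloud('side',d)[240:320,255:350].reshape(-1,3); c=im[240:320,255:350].reshape(-1,3).astype(int)
q=q[(q[:,2]>.12)&(q[:,2]<.2)&(np.ptp(c,axis=1)<40)&(q[:,0]>.545)&(q[:,0]<.63)&(abs(q[:,1]-.34)<.05)]
m=np.ones(len(q),bool)
for i in range(8):
    a=np.linalg.lstsq(np.c_[q[m][:,:2],np.ones(m.sum())],q[m][:,2],rcond=None)[0]; e=q[:,2]-np.c_[q[:,:2],np.ones(len(q))]@a; m=abs(e)<max(.003,.015/(i+1))
print(m.sum(),len(q),'angle',np.arctan(np.hypot(a[0],a[1])),a, q[m].mean(0))
E
python3 lid.py lid1.png
```

```text
[0.5295 0.3473 0.1425] [-9.8 -2.6 31. ]
975 999 angle 0.003496213092921507 [ 0.00348943 -0.0002179   0.14028061] [0.59670314 0.36228185 0.14228382]
```

Call:
move_arm(increments=[{"xyz": [0, 0, 0], "roll": 0, "grip": 0}, {"xyz": [0, 0, 0], "roll": 0, "grip": 0}, {"xyz": [0, 0, -10], "roll": 0, "grip": 0}, {"xyz": [0, 0, -35], "roll": -0.108, "grip": 0}, {"xyz": [0, 0, -35], "roll": -0.108, "grip": 0}])

```text
time_s: 4.1
position: [0.5284, 0.3463, 0.2175]
tcp_rot: [[-0.998, 0.062, -0.004], [0.062, 0.998, -0.002], [0.004, -0.002, -1.0]]
force: [0.6, 0.8, 0.2]
opening: 0.006
grasp_force: 0.0
```

Call:
move_arm(increments=[{"xyz": [-5, -39, 0], "roll": 0, "grip": 0}, {"xyz": [-5, -39, 0], "roll": 0, "grip": 50}, {"xyz": [-5, -39, 0], "roll": 0, "grip": 100}, {"xyz": [-5, -39, 0], "roll": 0, "grip": 100}, {"xyz": [-5, -39, 0], "roll": 0, "grip": 100}])

```text
time_s: 4.52
position: [0.5415, 0.149, 0.2185]
tcp_rot: [[-0.998, 0.066, 0.001], [0.066, 0.998, -0.0], [-0.001, -0.0, -1.0]]
force: [0.8, 0.3, 0.4]
opening: 0.226
grasp_force: 0.0
```

Call:
move_arm(increments=[{"xyz": [-5, -39, 0], "roll": 0, "grip": 100}, {"xyz": [-5, -39, 0], "roll": 0, "grip": 100}, {"xyz": [-5, -39, 0], "roll": 0, "grip": 100}, {"xyz": [-5, -39, 0], "roll": 0, "grip": 100}, {"xyz": [0, 0, 0], "roll": 0, "grip": 100}])

```text
time_s: 4.93
position: [0.5526, -0.0135, 0.2186]
tcp_rot: [[-0.997, 0.073, 0.003], [0.073, 0.997, -0.004], [-0.003, -0.004, -1.0]]
force: [0.3, -0.4, 0.3]
opening: 0.602
grasp_force: 0.0
```

```bash
cat > look.py <<'E'
from h import *
import sys
st=bot.read_state(); print(np.round(st['position'],4))
im,d=bot.capture('wrist'); save(sys.argv[1]+'.png',im); np.savez(sys.argv[1],im=im,d=d)
for l in sys.argv[2:]:
    for r in bot.spot_in(l,'wrist')[:3]:
        w=cw('wrist',r['at'],st)[0]; print(l,round(r['conf'],2),w.round(4),pix('wrist',w,st)[0].round())
P=cloud('wrist',d,st); g=im.astype(int).sum(2)
q=P[(d>0)&(abs(P[...,0]-.57)<.05)&(abs(P[...,1]+.008)<.05)&(P[...,2]>.03)&(P[...,2]<.046)]
if len(q): print('stone top',len(q),q.mean(0).round(4),cv2.minEnclosingCircle(q[:,:2].astype(np.float32)))
q=P[(d>0)&(abs(P[...,0]-.57)<.07)&(abs(P[...,1])<.07)&(P[...,2]>.004)&(P[...,2]<.014)&(g>450)]
if len(q): print('coaster',len(q),cv2.minEnclosingCircle(q[:,:2].astype(np.float32)))
E
python3 look.py w1 stone cork coaster_a; python3 lid.py lid2.png
```

```text
[ 0.5526 -0.0135  0.2186]
stone 0.97 [ 0.5605 -0.0095  0.0366] [332. 189.]
stone 0.55 [ 0.4582 -0.2661  0.0203] [133. 127.]
cork 0.94 [0.6197 0.092  0.0485] [421. 234.]
coaster_a 0.9 [ 0.5697 -0.0029  0.006 ] [337. 191.]
coaster_a 0.82 [0.6058 0.092  0.0096] [412. 213.]
coaster_a 0.66 [ 0.734  -0.058   0.0164] [306. 309.]
stone top 526 [ 0.5645 -0.011   0.0386] ((0.5651761293411255, -0.011217396706342697), 0.015359578654170036)
coaster 2837 ((0.5908187627792358, 0.01613461971282959), 0.07198487222194672)
[ 0.5507 -0.0057  0.2183] [-0.3 -0.  -0.4]
1922 1953 angle 0.002795401523396822 [0.00089468 0.00264837 0.14097423] [0.58633331 0.34391264 0.14240962]
```

View pics/w1.png

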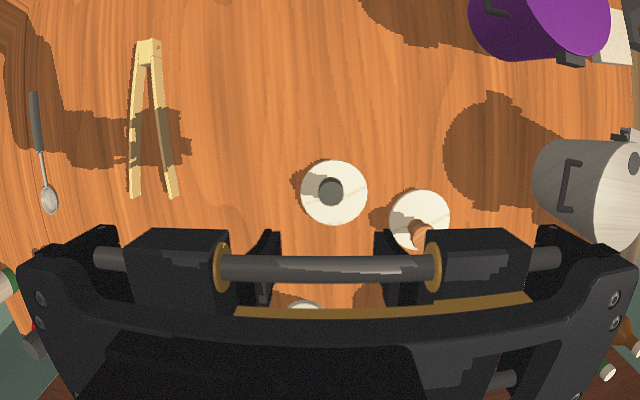

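Call:
move_arm(increments=[{"xyz": [11.7, -34.6, 0], "roll": 0, "grip": 100}, {"xyz": [11.7, -34.6, 0], "roll": 0, "grip": 100}, {"xyz": [11.7, -34.6, 0], "roll": 0, "grip": 100}, {"xyz": [11.7, -34.6, 10], "roll": 0, "grip": 100}, {"xyz": [11.7, -34.6, 10], "roll": 0, "grip": 100}])

```text
time_s: 5.6
position: [0.4813, -0.1746, 0.199]
tcp_rot: [[-0.998, 0.063, 0.002], [0.063, 0.998, -0.001], [-0.002, -0.001, -1.0]]
force: [2.0, -0.1, -0.9]
opening: 0.995
grasp_force: 0.0
```

Call:
move_arm(increments=[{"xyz": [11.7, -34.6, 15], "roll": 0, "grip": 100}, {"xyz": [11.7, -34.6, 15], "roll": 0, "grip": 100}, {"xyz": [0, 0, 0], "roll": 0, "grip": 100}, {"xyz": [0, 0, 0], "roll": 0, "grip": 100}, {"xyz": [0, 0, 0], "roll": 0, "grip": 100}])

```text
time_s: 6.02
position: [0.4535, -0.2411, 0.1685]
tcp_rot: [[-0.998, 0.066, -0.0], [0.066, 0.998, 0.001], [0.0, 0.001, -1.0]]
force: [0.3, 0.4, 0.1]
opening: 1.003
grasp_force: 0.0
```

```bash
cat > tongs.py <<'E'
from h import *
import sys
st=bot.read_state(); print(np.round(st['position'],4),np.round(st['tcp_rot'],3).tolist())
im,d=bot.capture('wrist'); save(sys.argv[1]+'.png',im); np.savez(sys.argv[1],im=im,d=d,pos=st['position'],rot=st['tcp_rot'])
P=cloud('wrist',d,st); q=P[(d>0)&(P[...,2]>.018)&(P[...,2]<.031)&(abs(P[...,0]-.455)<.13)&(abs(P[...,1]+.245)<.08)]
r=cv2.minAreaRect(q[:,:2].astype(np.float32)); print(len(q),r,cv2.boxPoints(r).round(4).tolist())
xs=[];cs=[]
for a in np.arange(.36,.57,.02):
    s=q[abs(q[:,0]-a)<.006]
    if len(s)>4: lo,hi=np.percentile(s[:,1],[3,97]); print(a.round(2),len(s),lo.round(4),hi.round(4),((lo+hi)/2).round(4)); xs.append(a);cs.append((lo+hi)/2)
p=np.polyfit(xs,cs,1); print('slope',p[0],'y at .453',np.polyval(p,.453),'xrange',q[:,0].min(),q[:,0].max())
E
python3 tongs.py w2
```

```text
[ 0.4535 -0.2411  0.1685] [[-0.998, 0.066, -0.0], [0.066, 0.998, 0.001], [0.0, 0.001, -1.0]]
2413 ((0.4349609613418579, -0.24088147282600403), (0.06328823417425156, 0.18372970819473267), 83.36920166015625) [[0.3400999903678894, -0.26170000433921814], [0.522599995136261, -0.28290000557899475], [0.5299000144004822, -0.22010000050067902], [0.3474000096321106, -0.1987999975681305]]
0.36 341 -0.251 -0.225 -0.238
0.38 205 -0.2551 -0.2237 -0.2394
0.4 134 -0.2596 -0.2231 -0.2414
0.42 130 -0.2632 -0.2219 -0.2425
0.44 121 -0.2678 -0.222 -0.2449
0.46 115 -0.2707 -0.2214 -0.2461
0.48 111 -0.2755 -0.22 -0.2478
0.5 105 -0.2795 -0.2197 -0.2496
0.52 90 -0.2824 -0.2194 -0.2509
slope -0.08217967507588071 y at .453 -0.2455771581067645 xrange 0.3423204786817981 0.5294247668212559
```

View pics/w2.png

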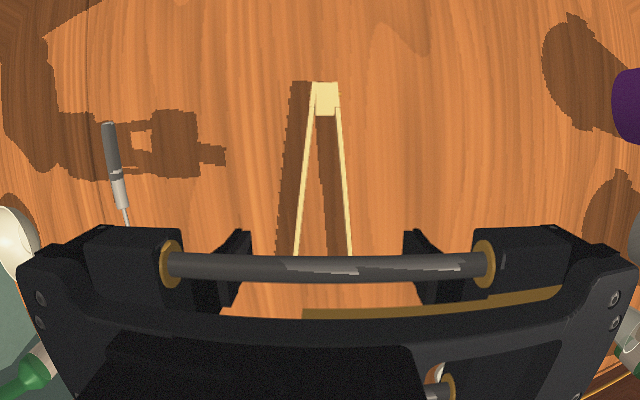

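Call:
move_arm(increments=[{"xyz": [0, -4.5, 30], "roll": 0.016, "grip": 100}, {"xyz": [0, 0, 35], "roll": 0, "grip": 100}, {"xyz": [0, 0, 35], "roll": 0, "grip": 100}, {"xyz": [0, 0, 30], "roll": 0, "grip": 100}, {"xyz": [0, 0, 20], "roll": 0, "grip": 100}])

```text
time_s: 6.48
position: [0.4531, -0.2443, 0.0168]
tcp_rot: [[-0.997, 0.079, -0.001], [0.079, 0.997, 0.001], [0.001, 0.001, -1.0]]
force: [0.4, -0.0, 0.3]
opening: 0.999
grasp_force: 0.0
```

Call:
move_arm(increments=[{"xyz": [0, 0, 8], "roll": 0, "grip": 75}, {"xyz": [0, 0, 5], "roll": 0, "grip": 65}, {"xyz": [0, 0, 0], "roll": 0, "grip": 60}, {"xyz": [0, 0, 0], "roll": 0, "grip": 57}, {"xyz": [0, 0, 0], "roll": 0, "grip": 56}])

```text
time_s: 6.9
position: [0.4538, -0.2473, 0.007]
tcp_rot: [[-0.997, 0.082, 0.002], [0.082, 0.997, -0.002], [-0.002, -0.002, -1.0]]
force: [-0.5, -0.1, 0.4]
opening: 0.706
grasp_force: 0.0
```

Call:
move_arm(increments=[{"xyz": [0, 0, 2], "roll": 0, "grip": 55}, {"xyz": [0, 0, 0], "roll": 0, "grip": 54}, {"xyz": [0, 0, 0], "roll": 0, "grip": 54}, {"xyz": [0, 0, 0], "roll": 0, "grip": 54}, {"xyz": [0, 0, 0], "roll": 0, "grip": 54}])

```text
time_s: 7.32
position: [0.4533, -0.2474, 0.0044]
tcp_rot: [[-0.997, 0.083, 0.002], [0.083, 0.997, -0.001], [-0.002, -0.001, -1.0]]
force: [0.5, 0.1, 5.9]
opening: 0.543
grasp_force: 8.4
```

Run:
```python
from h import *
s=bot.read_state(); print(np.round(s['position'],4),s['opening'],s['grasp_force'],s['force'],np.round(s['joint_positions'],1))
```

```text
[ 0.4533 -0.2474  0.0044] 0.543338944935518 8.372231181710958 [0.48666301 0.09480941 5.92151448] [ -41.    43.   106.2    0.    30.8 -126.3]
```

Call:
move_arm(increments=[{"xyz": [0, 0, -5], "roll": 0, "grip": 53}, {"xyz": [0, 0, -15], "roll": 0, "grip": 53}, {"xyz": [0, 0, -25], "roll": 0, "grip": 53}, {"xyz": [0, 0, -30], "roll": 0, "grip": 53}, {"xyz": [0, 0, -20], "roll": 0, "grip": 53}])

```text
time_s: 7.73
position: [0.4527, -0.247, 0.1003]
tcp_rot: [[-0.997, 0.083, 0.0], [0.083, 0.997, -0.0], [-0.0, -0.0, -1.0]]
force: [0.4, -0.3, -0.3]
opening: 0.534
grasp_force: 7.0
```

```bash
cat > held.py <<'E'
from h import *
import sys
s=bot.read_state(); print(np.round(s['position'],4),s['opening'],s['grasp_force'],np.round(s['force'],1))
R=np.array(s['tcp_rot']);p=np.array(s['position'])
for c in('scene','side'):
    im,d=bot.capture(c); np.savez(sys.argv[1]+c,im=im,d=d); P=cloud(c,d)
    # tongs points: in tool frame ahead is -x
    L=(P-p)@R; L=L.reshape(-1,3); col=im.reshape(-1,3).astype(int)
    k=(d.ravel()>0)&(abs(L[:,0])<.14)&(abs(L[:,1])<.045)&(L[:,2]>-.05)&(L[:,2]<.03)&(col[:,0]-col[:,2]>50)&(col[:,0]>150)&(col[:,1]>.75*col[:,0])
    q=L[k]
    if c=='side': u=pix(c,p)[0].astype(int); a=im[max(0,u[1]-60):u[1]+60,max(0,u[0]-90):u[0]+90]
    for lo in np.arange(-.12,.12,.02):
        t=q[(q[:,0]>=lo)&(q[:,0]<lo+.02)]
        if len(t)>4: print(c,'ahead %.2f'%(-lo-.01),len(t),'y',np.percentile(t[:,1],[5,95]).round(4),'z',np.percentile(t[:,2],[5,95]).round(4))
save(sys.argv[1]+'.png',a.repeat(4,0).repeat(4,1))
E
python3 held.py hold1
```

```text
[ 0.4527 -0.247   0.1003] 0.5340452359958787 7.042295607388951 [ 0.4 -0.3 -0.3]
scene ahead 0.11 24 y [-0.0267  0.0328] z [-0.0214  0.0015]
scene ahead 0.09 60 y [-0.0279  0.0321] z [-0.0212  0.0003]
scene ahead 0.07 54 y [-0.0251  0.0305] z [-0.0221  0.0009]
scene ahead 0.05 57 y [-0.0238  0.0288] z [-0.0207  0.0002]
scene ahead 0.03 43 y [-0.0211  0.027 ] z [-0.0219  0.0006]
scene ahead 0.01 8 y [-0.0214  0.0255] z [-0.0223  0.0009]
scene ahead -0.05 12 y [-0.0136  0.019 ] z [-0.021   0.0005]
scene ahead -0.07 31 y [-0.0123  0.0192] z [-0.0197  0.0011]
scene ahead -0.09 14 y [0.0152 0.0185] z [-0.0162  0.0021]
side ahead 0.11 27 y [-0.0295  0.033 ] z [-0.0214 -0.0019]
side ahead 0.09 89 y [-0.0293  0.0313] z [-0.0209 -0.    ]
side ahead 0.07 92 y [-0.0273  0.0308] z [-0.0203 -0.0001]
side ahead 0.05 86 y [-0.0252  0.0285] z [-0.0209 -0.0012]
side ahead 0.03 64 y [-0.0224  0.0278] z [-0.0203  0.0007]
side ahead 0.01 6 y [0.0223 0.0258] z [-0.0068  0.0012]
side ahead -0.03 7 y [0.0166 0.0243] z [-0.0021  0.0034]
side ahead -0.05 42 y [-0.0135  0.0206] z [-0.0188  0.002 ]
side ahead -0.07 72 y [-0.0125  0.0191] z [-0.0198  0.0001]
side ahead -0.09 68 y [-0.01    0.0183] z [-0.0205  0.0011]
side ahead -0.11 24 y [-0.0041  0.0157] z [-0.0201  0.0017]
```

View pics/hold1.png

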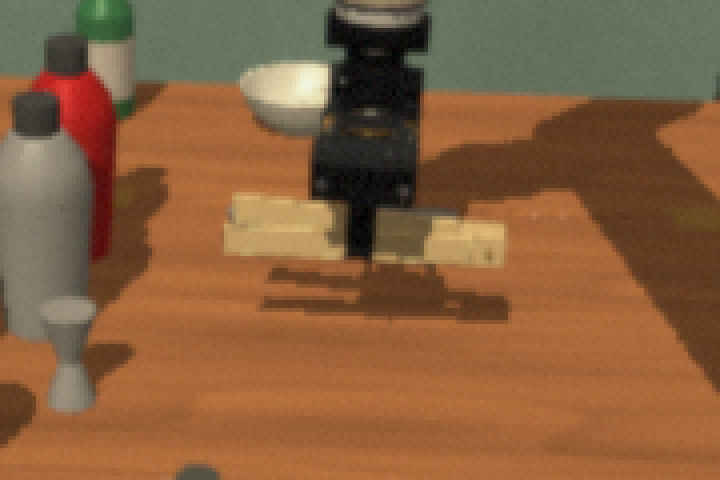

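Call:
move_arm(increments=[{"xyz": [-1, 20, 0], "roll": 0, "grip": 53}, {"xyz": [-1, 35, 0], "roll": 0, "grip": 53}, {"xyz": [-1, 38, 0], "roll": 0, "grip": 53}, {"xyz": [-1, 38, 0], "roll": 0, "grip": 53}, {"xyz": [-1, 38, 0], "roll": 0, "grip": 53}])

```text
time_s: 8.25
position: [0.4706, -0.0773, 0.0975]
tcp_rot: [[-0.996, 0.084, -0.002], [0.084, 0.996, 0.001], [0.002, 0.001, -1.0]]
force: [0.9, 0.1, 0.0]
opening: 0.534
grasp_force: 7.0
```

Call:
move_arm(increments=[{"xyz": [-1, 35, 0], "roll": 0, "grip": 53}, {"xyz": [-1, 25, 0], "roll": 0, "grip": 53}, {"xyz": [0, 15, 0], "roll": 0, "grip": 53}, {"xyz": [0, 0, 0], "roll": 0, "grip": 53}, {"xyz": [0, 0, 0], "roll": 0, "grip": 53}])

```text
time_s: 8.67
position: [0.4791, -0.0035, 0.0978]
tcp_rot: [[-0.997, 0.08, -0.002], [0.08, 0.997, 0.0], [0.002, -0.0, -1.0]]
force: [0.5, -1.0, 0.5]
opening: 0.529
grasp_force: 7.0
```

```bash
cat > al.py <<'E'
from h import *
import sys
s=bot.read_state(); R=np.array(s['tcp_rot']);p=np.array(s['position']); print(p.round(4),s['opening'],s['grasp_force'],np.round(s['force'],1))
ims=[]
for c in('scene','side','wrist'):
    im,d=bot.capture(c); np.savez(sys.argv[1]+c,im=im,d=d); P=cloud(c,d,s if c=='wrist' else None).reshape(-1,3); g=im.reshape(-1,3).astype(int)
    L=(P-p)@R
    k=(d.ravel()>0)&(g.sum(1)<330)&(np.ptp(g,axis=1)<45)&(np.hypot(P[:,0]-.567,P[:,1]+.01)<.03)&(P[:,2]>.034)&(P[:,2]<.046)
    if k.sum()>5: cc,rr=cv2.minEnclosingCircle(P[k][:,:2].astype(np.float32)); print(c,'stone top',k.sum(),np.round(cc,4),round(rr,4),'z',P[k][:,2].mean().round(4),'tool',((np.r_[cc,.038]-p)@R).round(4), 'mean',((P[k].mean(0)-p)@R).round(4))
    k=(d.ravel()>0)&(L[:,0]<-.06)&(L[:,0]>-.12)&(abs(L[:,1])<.045)&(abs(L[:,2]+.01)<.02)
    t=L[k]
    if len(t)>5: print(c,'jaws',len(t),'y',np.percentile(t[:,1],[3,97]).round(4),'tip',t[:,0].min().round(4),'z',np.percentile(t[:,2],[3,97]).round(4))
    u=pix(c,p+R@[-.08,0,.02],s)[0].astype(int); a=im[max(0,u[1]-60):u[1]+60,max(0,u[0]-70):u[0]+70]; ims.append(cv2.resize(a,(266,300),interpolation=cv2.INTER_CUBIC))
save(sys.argv[1]+'.png',np.hstack(ims))
E
python3 al.py al1
```

```text
[ 0.4791 -0.0035  0.0978] 0.5294576971408506 7.045935944770463 [ 0.5 -1.   0.5]
scene stone top 58 [ 0.5708 -0.0101] 0.0163 z 0.038 tool [-0.0921  0.0008  0.0596] mean [-0.0915  0.0013  0.0596]
scene jaws 119 y [-0.0288  0.0317] tip -0.1063 z [-0.0217  0.0018]
side stone top 53 [ 0.566  -0.0068] 0.0145 z 0.0361 tool [-0.087   0.0037  0.0596] mean [-0.0873  0.0039  0.0615]
side jaws 288 y [-0.0284  0.032 ] tip -0.1037 z [-0.0187  0.0044]
wrist stone top 344 [ 0.56   -0.0094] 0.0139 z 0.0378 tool [-0.0813  0.0007  0.0596] mean [-0.0774 -0.0001  0.0598]
```

View pics/al1.png

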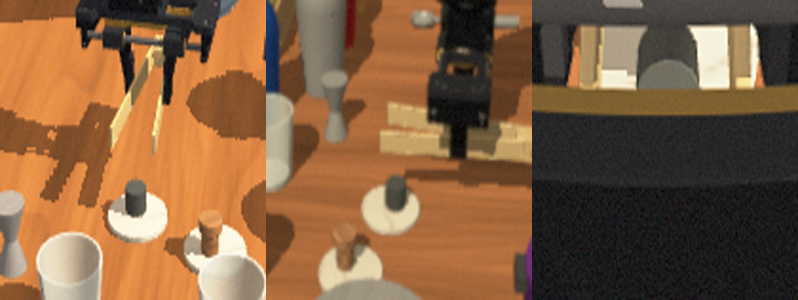

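Call:
move_arm(increments=[{"xyz": [-2, 0, 10], "roll": 0, "grip": 53}, {"xyz": [0, 0, 20], "roll": 0, "grip": 53}, {"xyz": [0, 0, 20], "roll": 0, "grip": 53}, {"xyz": [0, 0, 15], "roll": 0, "grip": 53}, {"xyz": [0, 0, 10], "roll": 0, "grip": 53}])

```text
time_s: 9.23
position: [0.4812, -0.0053, 0.0216]
tcp_rot: [[-0.996, 0.084, -0.002], [0.084, 0.996, 0.0], [0.002, 0.0, -1.0]]
force: [0.2, 0.6, -0.6]
opening: 0.533
grasp_force: 7.0
```

Call:
move_arm(increments=[{"xyz": [0, 0, 5], "roll": 0, "grip": 53}, {"xyz": [0, 0, 3], "roll": 0, "grip": 53}, {"xyz": [0, 0, 0], "roll": 0, "grip": 53}, {"xyz": [0, 0, 0], "roll": 0, "grip": 53}])

```text
time_s: 9.57
position: [0.4822, -0.0047, 0.0158]
tcp_rot: [[-0.997, 0.083, 0.001], [0.083, 0.997, -0.0], [-0.001, -0.0, -1.0]]
force: [0.4, 0.4, 0.0]
opening: 0.533
grasp_force: 7.0
```

```bash
python3 al.py al2
```

```text
[ 0.4822 -0.0047  0.0158] 0.5325418945357915 7.045944019337185 [0.4 0.4 0. ]
scene stone top 62 [ 0.5683 -0.0094] 0.0146 z 0.0381 tool [-0.0861  0.0025 -0.0221] mean [-0.0869  0.0036 -0.0222]
scene jaws 507 y [-0.0285  0.0406] tip -0.1198 z [-0.0237  0.0093]
side stone top 55 [ 0.5652 -0.007 ] 0.016 z 0.0364 tool [-0.0829  0.0046 -0.0221] mean [-0.0832  0.0052 -0.0205]
side jaws 425 y [-0.0265  0.041 ] tip -0.1198 z [-0.0212  0.0098]
```

View pics/al2.png

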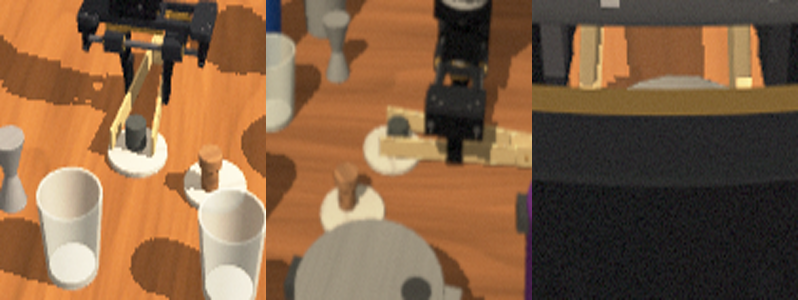

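The stone (al2: scene crop (135,130), side crop (397,127)) stands between both jaws, so I'm closing now.

Call:
move_arm(increments=[{"xyz": [0, 1.5, 0], "roll": 0, "grip": 48}, {"xyz": [0, 0, 0], "roll": 0, "grip": 44}, {"xyz": [0, 0, 0], "roll": 0, "grip": 40}, {"xyz": [0, 0, 0], "roll": 0, "grip": 36}, {"xyz": [0, 0, 0], "roll": 0, "grip": 30}])

```text
time_s: 10.13
position: [0.4821, -0.0029, 0.0157]
tcp_rot: [[-0.997, 0.083, 0.0], [0.083, 0.997, -0.0], [-0.0, -0.0, -1.0]]
force: [0.1, 0.4, 0.2]
opening: 0.398
grasp_force: 30.0
```

Call:
move_arm(increments=[{"xyz": [0, 0, 0], "roll": 0, "grip": 20}, {"xyz": [0, 0, 0], "roll": 0, "grip": 10}, {"xyz": [0, 0, 0], "roll": 0, "grip": 0}, {"xyz": [0, 0, 0], "roll": 0, "grip": 0}, {"xyz": [0, 0, 0], "roll": 0, "grip": 0}])

```text
time_s: 10.55
position: [0.4821, -0.0029, 0.0156]
tcp_rot: [[-0.997, 0.083, 0.0], [0.083, 0.997, -0.0], [-0.0, 0.0, -1.0]]
force: [-0.1, 0.6, 0.4]
opening: 0.397
grasp_force: 30.0
```

Call:
move_arm(increments=[{"xyz": [0, 0, -5], "roll": 0, "grip": 0}, {"xyz": [0, 0, -10], "roll": 0, "grip": 0}, {"xyz": [0, 0, -15], "roll": 0, "grip": 0}, {"xyz": [0, 0, -20], "roll": 0, "grip": 0}, {"xyz": [0, 0, -20], "roll": 0, "grip": 0}])

```text
time_s: 10.97
position: [0.4813, -0.0029, 0.0866]
tcp_rot: [[-0.997, 0.083, -0.001], [0.083, 0.997, 0.0], [0.001, 0.0, -1.0]]
force: [0.4, 0.3, -1.6]
opening: 0.397
grasp_force: 30.0
```

Call:
move_arm(increments=[{"xyz": [0, 0, -20], "roll": 0, "grip": 0}, {"xyz": [0, 0, -20], "roll": 0, "grip": 0}, {"xyz": [0, 0, -15], "roll": 0, "grip": 0}, {"xyz": [0, 0, -10], "roll": 0, "grip": 0}, {"xyz": [0, 0, -5], "roll": 0, "grip": 0}])

```text
time_s: 11.38
position: [0.4824, -0.0031, 0.1578]
tcp_rot: [[-0.997, 0.083, 0.003], [0.083, 0.997, -0.001], [-0.003, -0.001, -1.0]]
force: [0.4, 0.1, -1.4]
opening: 0.404
grasp_force: 30.0
```

Call:
move_arm(increments=[{"xyz": [0, 0, 0], "roll": 0, "grip": 0}, {"xyz": [0, 0, 0], "roll": 0, "grip": 0}, {"xyz": [0, 0, 0], "roll": 0, "grip": 0}, {"xyz": [0, 0, 0], "roll": 0, "grip": 0}, {"xyz": [0, 0, 0], "roll": 0, "grip": 0}])

```text
time_s: 11.8
position: [0.4815, -0.0028, 0.1548]
tcp_rot: [[-0.997, 0.083, -0.002], [0.083, 0.997, 0.0], [0.002, 0.0, -1.0]]
force: [-0.5, 0.0, -0.7]
opening: 0.401
grasp_force: 30.0
```

```bash
python3 al.py al3; python3 lid.py lid3.png
python3 - <<'E'
from h import *
for c in('scene','side'):
    bot.capture(c)
    for r in bot.spot_in('stone',c)[:2]: print(c,r['conf'],cw(c,r['at']))
E
```

```text
[ 0.4815 -0.0028  0.1548] 0.4009441249626783 29.979663491249084 [-0.5  0.  -0.7]
scene jaws 271 y [-0.0186  0.0209] tip -0.1071 z [-0.0238  0.0037]
side jaws 269 y [-0.0155  0.0224] tip -0.1036 z [-0.0213  0.0045]
[ 0.4818 -0.0029  0.1551] [ 0.3 -0.9 -0.6]
1920 1946 angle 0.0025200804438464163 [0.00099328 0.00231608 0.14103715] [0.58637324 0.3439778  0.14241626]
scene 0.54 [[ 0.57351587 -0.00606753  0.17312535]]
scene 0.44 [[0.5814248  0.34228884 0.14366574]]
side 0.54 [[ 0.56481083 -0.00363447  0.17482059]]
```

View pics/al3.png

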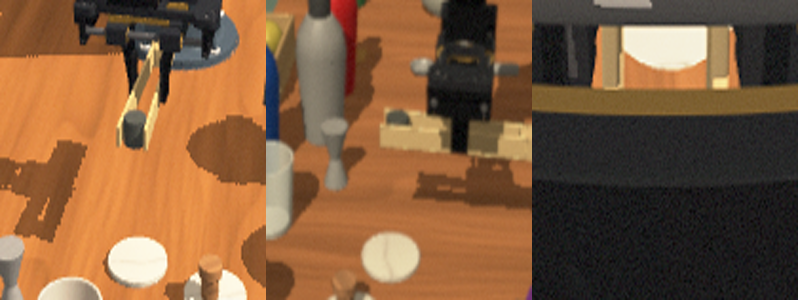

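The picture shows the stone held in the jaws (scene crop (133,125)), about 150 mm up. Its coaster is empty, the lid is shut and the cork and jigger are upright. I'm handing in.

```bash
python3 -c "
from rig import bot
print(bot.hand_in())"
```

```text
the job is handed in; nothing more can be done
None
```

The lid is shut past its catch, and I handed the job in with the stone held still in the tongs, its underside roughly 15 cm above the trolley top; the hand-in gave no verdict.

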